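Draw the bottle off the stirrer's magnet, then lift it and hold it level

TASK

The small amber bottle stands on the cross-hair place of the low two-place magnetic stirrer: slide it along the top, upright and without lifting it, until its whole base stands inside the plain ring beside it, and let it rest there a moment (so that the stirring magnet lets go of the bar inside). Then lift it straight up until its base is about 10 cm above the stirrer's top and keep it there over the ring, level and steady, for three seconds; finish while still holding it in the air. Leave the other things standing where they are.

Things in the scene. Friction and masses are not known exactly. Their poses are not given: they have to be found in the camera images.
- bottle_mid (a point): Centre, 52.5 mm above the base, of the small amber bottle with a ribbed white screw cap and a label: round body 54 mm in diameter to about 75 mm above the base, then a shoulder; cap 29 mm in diameter from 90 to 105 mm. Loose, rigid, 0.17 to 0.34 kg. z up through the cap. Starts upright on the cross-hair; its base slides easily.
- bottle: The same small amber bottle; origin at the centre of its base.
- stirrer: Slim grey magnetic stirrer, fixed, flat white top: 130 (x) by 240 (y) by 30 mm high. Origin under its centre, on the worktop; x points away from its front control strip (knob stands out 11 mm), y along its long side to the left, z up. Two dark rings are printed on its top, 81 mm inside diameter, 110 mm between centres, flush; the way between them is smooth.
- stir_place (a point): Centre, on the stirrer's top (30 mm above the worktop), of the left ring, the one with the cross-hair: the stirring place.
- park_place (a point): Centre, on the stirrer's top, of the right, plain ring (55 mm from the stirrer's centre along its -y axis): where the bottle is slid to.
- beaker: Bystander: empty clear beaker, 54 mm in diameter, 70 mm high, on the worktop behind the stirrer; origin at the centre of its base.
- septa_pot: Bystander: low white pot with a lid, 41 mm in diameter, 42 mm high, on the worktop in front of the stirrer; origin at the centre of its base.
- jar: Bystander: white jar with a screw lid, 45 mm in diameter, 78 mm high, on the worktop to the left; origin at the centre of its base.
- tall_vial: Bystander: clear vial with a pale cap, 22 mm in diameter, 62 mm high, on the worktop to the left; origin at the centre of its base.
There are look-alikes about, which are no part of the job. Leave any red look-alike of the bottle alone.

How it is judged:
On the way, in this order (a step that is already met when the one before it is completed fails the run):
1. the bottle stands at rest on the stirrer's top with its base inside the plain ring (horizontal distance between bottle_mid and park_place below 0.0135 m and z of bottle_mid in the frame of stirrer below 0.0875 m and angle between bottle_mid's own z axis and vertical below 0.1 rad and linear speed of bottle below 0.02 m/s), for 0.2 s.
2. the bottle is held 6 to 16 cm above the stirrer's top over the plain ring, level and steady, by the fingers alone, for two seconds (z of bottle_mid in the frame of stirrer between 0.1425 and 0.2425 m and horizontal distance between bottle_mid and park_place below 0.03 m and angle between bottle_mid's own z axis and vertical below 0.1 rad and linear speed of bottle below 0.03 m/s and angular speed of bottle below 0.2 rad/s and contact force between bottle and the fingers above 1 N and contact force between bottle and stirrer below 0.05 N and contact force between bottle and beaker below 0.05 N and contact force between bottle and septa_pot below 0.05 N and contact force between bottle and jar below 0.05 N and contact force between bottle and tall_vial below 0.05 N), for 2 s.
At the end, for the whole second after the job is handed in: the fingers hold the bottle (over 1 N), its base 60 to 160 mm above the stirrer's top, its axis within 30 mm of the plain ring's centre and within 0.10 rad of vertical, slower than 0.03 m/s and 0.2 rad/s, touching neither the stirrer nor any bystander (all of step 2); the arm keeps its last pose, push and grip.
It fails at once if the bottle is lifted (base more than 5 mm above the stirrer's top) while away from the plain ring (over 35 mm from its centre) (z of bottle_mid in the frame of stirrer above 0.0875 m and horizontal distance between bottle_mid and park_place above 0.035 m).
It fails at once if the bottle is tipped by more than 0.35 rad (angle between bottle_mid's own z axis and vertical above 0.35 rad).
It fails at once if the bottle is pushed off the stirrer (z of bottle_mid in the frame of stirrer below 0.07 m).
It fails at once if a bystander is moved by more than 30 mm (distance of any of beaker, septa_pot, jar, tall_vial from where it was at the start of the episode above 0.03 m).
It also fails if it takes over 51 s, if anything falls off the work surface, if the arm or the gripper's body presses on something with over 40 N, if the wrist force passes 120 N, or if a joint passes its speed limit or range.

ROBOT

A 6-joint arm with a two-finger parallel gripper is mounted at the origin on a cart in front of the work surface, level with it; the furniture and walls round the work are solid. World frame = base frame: x ahead of the robot, y to its left, z up, the work surface at z = 0. Lengths are in m, angles in rad, forces in N, time in s.
With the tool pointing down it reaches from about 0.225 to 0.725 m from the base axis. Payload 3.1 kg.
Tool frame: the origin (TCP) lies on the mounting face of the last link; the fingertips stand 173 mm ahead of it and the grasp point (between the pads) lies env.pinch_z ahead of it (env.pinch_z is the distance from the TCP to the grasp point, in m); z points along the fingers, y is the direction in which the jaws open and shut (so a half turn about z gives the same grasp; the last joint's range is limited). The gripper opens to 85 mm and grips with 20 to 120 N. Pads are 22 mm wide; open, the fingers measure 114 mm over their backs; the gripper's body (76 mm by 85 mm) begins 54 mm behind the grasp point. The pads swing forward as they close: fully open they stand 13 mm farther back than shut.
Start: joints at [-1.293, 0.048, 0.099, 1.622, 0, 1.443], TCP at [0.207, -0.482, 0.405] pointing down, gripper open.
Joint ranges: [-2.91, 2.91], [-0.99, 1.94], [-1.21, 1.42], [-2.12, 2.29], [-1.49, 1.47], [-3.14, 3.14]. Speed limits (rad/s): [2.79, 2.79, 3.14, 3.14, 3.14, 3.14].

INTERFACE

Orientations are given as [roll, pitch, yaw] about the fixed x, y, z axes, in that order (R = Rz(yaw) Ry(pitch) Rx(roll)).
In Python, from bench import env gives the robot as it stands. The module is installed in compiled form; this text tells all that it offers.
- The arm moves only by the tool play_rows, never from a script. Its argument "increments" is a list of rows, each an object of numbers: "tx", "ty", "tz": the shift along the world's x, y, z as a fraction of full scale; "wx", "wy", "wz": the turn, a rotation vector about the world's x, y, z as a fraction of full scale; "claw": the gripper's target within -1 to 1 (shut at 1, half-way at 0, fully open at -1). In form: [{"tx": .., "ty": .., "tz": .., "wx": .., "wy": .., "wz": .., "claw": ..}, ...]. A call has 1 to 12 rows; each row is the pose to reach, as a shift and turn from the pose commanded when the call began; what a row does not reach only later rows make up. Full scale, the value 1, is 100 mm for a shift and 30 degrees for a turn. A row lasts 1/12 s, in which the tool goes at most 41.7 mm and 7.16 degrees, less where a joint would pass 70% of its speed; a pose out of reach is approached as far as the arm can. A call with a number of a shift or a turn outside -1 to 1 is refused whole. A call with a gripper value outside its range is refused whole. The fingers move at their own pace and stop on an object; the grip force is fixed at half the most. Time passes only in rows, so rows that repeat a pose let the fingers close. It gives the time, the measured TCP pose, the force and the opening at its end, in the units of the state.
- env.read_state(): the state, without advancing time (a new reading comes with each control period).
- env.read_camera(name): name is "scene" or "top" or "wrist"; returns a dict with "color" (400x640x3 uint8, red, green, blue), "K" (3x3 intrinsics, pixels), "eye" and "rotation" of the camera in the world. Camera axes: x right, y up, looking along -z (the intrinsics and any distortion apply to the point x, -y, -z); pixel columns grow to the right and rows downward; lengths in m; the calibration is good to about 2 mm. A picture is of the moment at which its call begins. There is no depth.
- env.sign_off(): hands the job in, once; it reports no verdict.
The state is a dict: "clock": time; "joint_positions": joint angles; "joint_vel": joint speeds; "effort": joint torques, N m; "ee_pos": TCP position; "ee_rot": TCP orientation; "ft_force": force on the tool from outside, world axes, zero at the start; "moment": the same for the moment, N m; "opening": finger opening in m.
Only numpy, scipy, OpenCV 4.12 (cv2) and the standard library are available. Lean on these libraries where they do the work, as an engineer would, in place of code of your own. Each camera call takes 0.05 s, during which the arm holds its last target.

## Working session

There is one attempt and no reset: what is moved stays moved. The work goes in short steps, Python scripts to look and compute and a tool call to move; the robot and the scene stay as the last step left them, time stands still between calls to the robot, and variables do not carry over. Pictures are saved under pics/ and viewed, and the job is handed in when it is done.

Besides the shell and the picture viewer there is one more tool, called as name(argument=value, ...) on one line, values as JSON. play_rows: Moves the arm, as the interface text tells. Its arguments: {"type":"object","properties":{"increments":{"type":"array"}},"required":["increments"]}

```bash
mkdir -p pics
cat > h.py <<'E'
import numpy as np,cv2
from bench import env
def snap(n,f):
    c=env.read_camera(n); cv2.imwrite('pics/'+f,c['color'][:,:,::-1]); 
    np.savez('pics/'+f+'.npz',**{k:c[k] for k in ('color','K','eye','rotation')}); return c
def ray(c,u,v):
    K=c['K']; d=np.linalg.inv(K)@np.array([u,v,1.]); return np.array(c['rotation'])@np.array([d[0],-d[1],-d[2]])
def onz(c,u,v,z):
    d=ray(c,u,v); e=np.array(c['eye']); return e+d*(z-e[2])/d[2]
def proj(c,p):
    q=np.array(c['rotation']).T@(np.array(p)-c['eye']); w=c['K']@np.array([q[0],-q[1],-q[2]]); return w[:2]/w[2]
E
python3 - <<'E'
from h import *
print(env.pinch_z, env.read_state())
for n in ('scene','top','wrist'):
    c=snap(n,n+'0.png'); print(n,{k:v for k,v in c.items() if k!='color'})
E
```

```text
0.1547 {'clock': 0.0, 'joint_positions': array([-1.29280941e+00,  4.87238745e-02,  9.75989013e-02,  1.62198908e+00,
       -1.82629805e-06,  1.44300836e+00]), 'joint_vel': array([ 0.00103606, -0.00087452,  0.00030206, -0.0001793 ,  0.00025876,
        0.00026115]), 'effort': array([ 4.19026974e-04, -3.38784492e+01,  3.20012605e+01,  2.04732490e-02,
       -3.41445748e-04,  2.63751101e-07]), 'ee_pos': array([ 0.20717065, -0.48217111,  0.4035312 ]), 'ee_rot': array([-3.13929359e+00, -2.93560684e-04,  4.05774546e-01]), 'ft_force': array([-0.85809057, -0.09840412,  0.09003204]), 'moment': array([-0.01958743,  0.02303669, -0.04439517]), 'opening': 0.08571405080221028}
scene {'K': array([[497.70129501,   0.        , 314.02187124],
       [  0.        , 497.70129501, 204.54480034],
       [  0.        ,   0.        ,   1.        ]]), 'eye': array([ 0.17846536, -0.84530586,  0.50833399]), 'rotation': array([ 1.07876933, -0.0034763 , -0.4288232 ])}
top {'K': array([[362.71132122,   0.        , 322.83303746],
       [  0.        , 362.71132122, 203.8876792 ],
       [  0.        ,   0.        ,   1.        ]]), 'eye': array([ 0.44452382, -0.12278639,  0.93512104]), 'rotation': array([ 0.08366835, -0.0441843 , -1.55051472])}
wrist {'K': array([[316.14706133,   0.        , 317.73817368],
       [  0.        , 316.14706133, 196.1044407 ],
       [  0.        ,   0.        ,   1.        ]]), 'eye': array([ 0.27041882, -0.45556509,  0.37320399]), 'rotation': array([-0.27356827,  0.00208506, -1.16385407])}
```

```bash
sed -i "s/^from bench/from scipy.spatial.transform import Rotation as Ro\nfrom bench/; s/np.array(c\['rotation'\])/Ro.from_euler('xyz',c['rotation']).as_matrix()/g" h.py; cat h.py|tail -8
```

```text
c=env.read_camera(n); cv2.imwrite('pics/'+f,c['color'][:,:,::-1]); 
    np.savez('pics/'+f+'.npz',**{k:c[k] for k in ('color','K','eye','rotation')}); return c
def ray(c,u,v):
    K=c['K']; d=np.linalg.inv(K)@np.array([u,v,1.]); return Ro.from_euler('xyz',c['rotation']).as_matrix()@np.array([d[0],-d[1],-d[2]])
def onz(c,u,v,z):
    d=ray(c,u,v); e=np.array(c['eye']); return e+d*(z-e[2])/d[2]
def proj(c,p):
    q=Ro.from_euler('xyz',c['rotation']).as_matrix().T@(np.array(p)-c['eye']); w=c['K']@np.array([q[0],-q[1],-q[2]]); return w[:2]/w[2]
```

View pics/scene0.png

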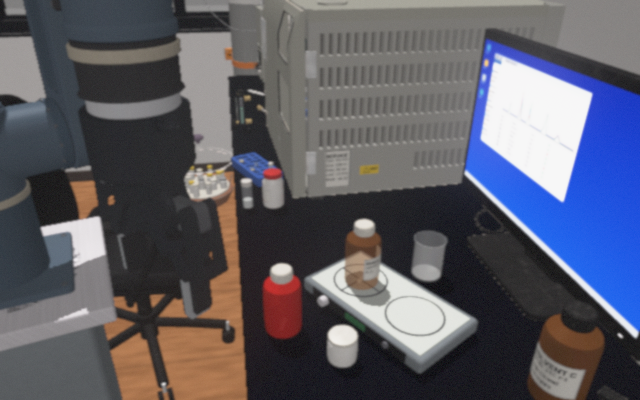

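View pics/top0.png

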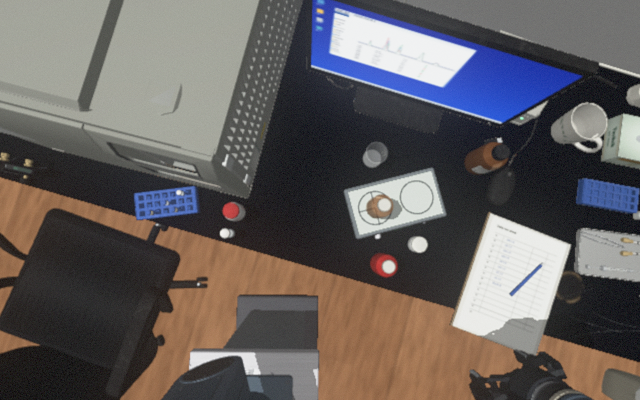

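View pics/wrist0.png

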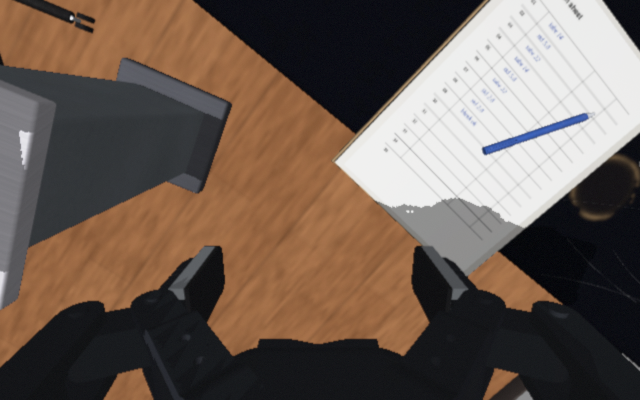

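```bash
cat > m.py <<'E'
from h import *
c=dict(np.load('pics/top0.png.npz')); s=dict(np.load('pics/scene0.png.npz'))
def stir(c,pt,z):
    hsv=cv2.cvtColor(c['color'],cv2.COLOR_RGB2HSV)
    m=((hsv[:,:,1]<60)&(hsv[:,:,2]>120)).astype(np.uint8)
    n,l=cv2.connectedComponents(m); k=l[pt[1],pt[0]]
    cs,h=cv2.findContours((l==k).astype(np.uint8),cv2.RETR_CCOMP,cv2.CHAIN_APPROX_NONE)
    big=max(cs,key=cv2.contourArea)
    P=np.array([onz(c,u,v,z)[:2] for u,v in big[:,0,:]],np.float32)
    print('rect',cv2.minAreaRect(P),len(P))
    for q,hh in zip(cs,h[0]):
        if cv2.contourArea(q)>100 and hh[3]>=0:
            Q=np.array([onz(c,u,v,z)[:2] for u,v in q[:,0,:]],np.float32)
            print('hole',cv2.fitEllipse(Q),q[:,0].mean(0))
stir(c,(440,220),.03); stir(s,(450,325),.03)
print('cap top', onz(c,385,205,.135))
for nm,cc,rt in(('t',c,(340,165,450,245)),('s',s,(300,215,480,370)),('b',s,(330,210,400,310))):
    x0,y0,x1,y1=rt; k=6 if nm!='b' else 6
    im=cv2.resize(cc['color'][y0:y1,x0:x1,::-1],None,fx=min(k,780//(x1-x0)),fy=min(k,780//(x1-x0)),interpolation=cv2.INTER_CUBIC); cv2.imwrite(f'pics/z_{nm}.png',im[:600])
E
python3 m.py
```

```text
rect ((0.5769556164741516, -0.18849116563796997), (1.0502911806106567, 1.6589523553848267), 0.0626673772931099) 3069
hole ((0.5232861638069153, -0.3158719837665558), (0.03823035955429077, 0.0400511771440506), 12.142193794250488) [384.         204.54761905]
hole ((0.36968323588371277, -0.3271957337856293), (0.034931305795907974, 0.036381155252456665), 136.80886840820312) [388.19512195 266.19512195]
hole ((0.42581015825271606, -0.4015156030654907), (0.04359031096100807, 0.0531991571187973), 178.98143005371094) [417.48148148 244.01851852]
hole ((0.4440203309059143, 0.0759769156575203), (0.02581319771707058, 0.03650029003620148), 179.1005859375) [226.05555556 232.94444444]
hole ((0.33198243379592896, -0.6418039798736572), (0.2631107568740845, 0.3616527020931244), 68.42052459716797) [511.42159383 284.59640103]
hole ((0.5762039422988892, 0.17252254486083984), (0.009266763925552368, 0.20511430501937866), 166.92816162109375) [189.         178.64285714]
hole ((0.5295974612236023, -0.34329837560653687), (0.1449914127588272, 0.29216185212135315), 15.62092113494873) [394.32841328 202.64575646]
h
[... 444 characters left out ...]
96094, -0.7181300520896912), (0.024494493380188942, 0.06917648017406464), 36.91469192504883) [537.0625     109.02083333]
hole ((0.8129562139511108, -0.3679587244987488), (0.009355210699141026, 0.7650378942489624), 164.989013671875) [405.75064935  94.33766234]
hole ((0.989587664604187, -0.6534337997436523), (0.012952640652656555, 0.1012367233633995), 163.59376525878906) [512.7704918   34.59016393]
hole ((0.9352687001228333, -0.3457997739315033), (0.14105932414531708, 0.4638020694255829), 165.8249053955078) [391.13649025  44.73816156]
rect ((0.5218549370765686, -0.3514941930770874), (0.16200509667396545, 0.23468340933322906), 15.65477180480957) 540
cap top [ 0.51323479 -0.29571219  0.135     ]
```

View zooms.

View pics/z_t.png

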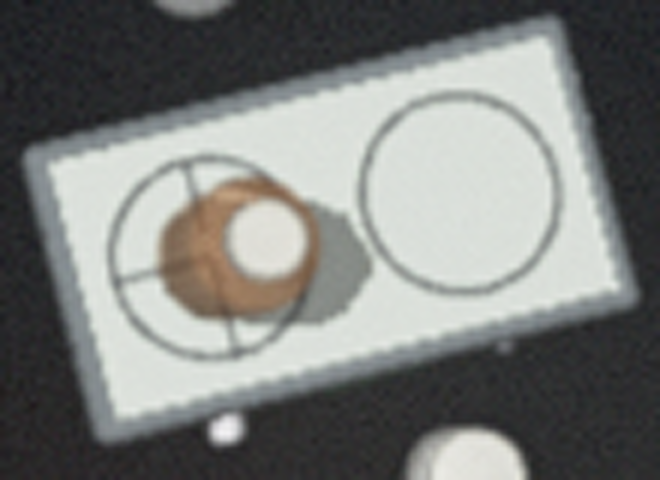

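View pics/z_s.png

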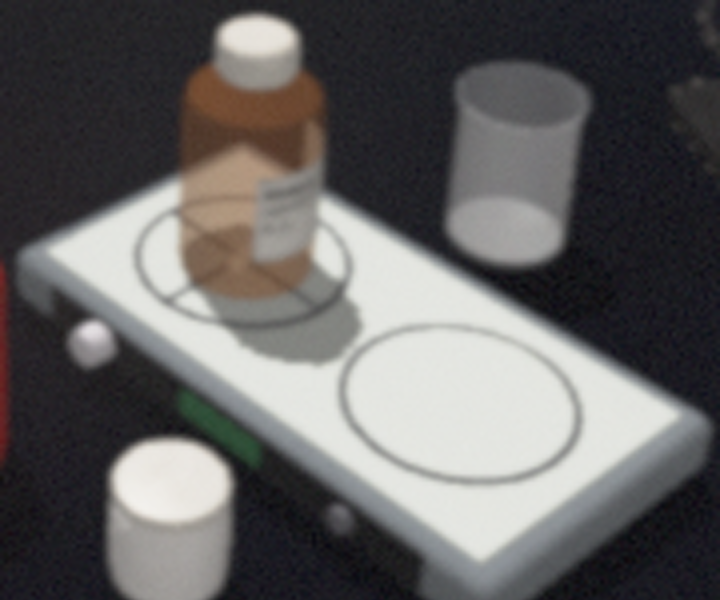

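View pics/z_b.png

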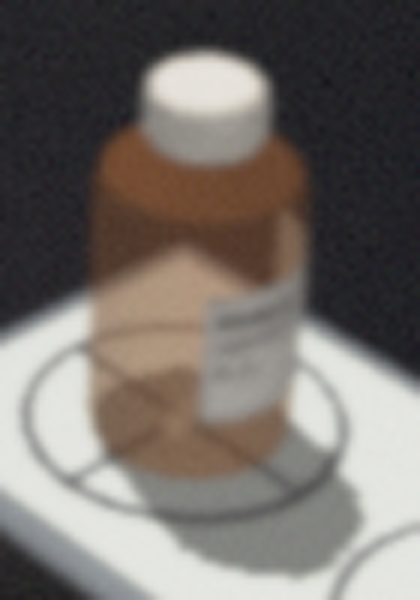

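```bash
cat > m2.py <<'E'
from h import *
c=dict(np.load('pics/top0.png.npz')); s=dict(np.load('pics/scene0.png.npz'))
def ring(c,g):
    # ring pixels: dark vs local on plane rays
    p0=onz(c,*g,.03)[:2]; gr=c['color'].mean(2); gr=cv2.resize(gr,None,fx=4,fy=4,interpolation=cv2.INTER_CUBIC)
    pts=[]
    for it in range(3):
        pts=[]
        for a in np.arange(0,2*np.pi,.05):
            best=[]
            for r in np.arange(.034,.048,.0005):
                u=proj(c,[p0[0]+r*np.cos(a),p0[1]+r*np.sin(a),.03]); x,y=(u+.5)*4-.5
                best.append(gr[int(round(y)),int(round(x))])
            i=int(np.argmin(best)); r=.034+.0005*i
            if 0<i<len(best)-1: pts.append([p0[0]+r*np.cos(a),p0[1]+r*np.sin(a)])
        (p0,ax,_)=cv2.fitEllipse(np.array(pts,np.float32))
    return p0,ax,len(pts)
for nm,cc,ps in(('top',c,((416.2,196.7),(374.9,207.4))),('scene',s,((414.6,315.4),(360.4,279.6)))):
    for g in ps: print(nm,ring(cc,g), onz(cc,*g,.03)[:2])
print('cap',onz(c,384.3,204.3,.135),onz(s,364.1,223.5,.135))
for n,cc,u,v,z in(('red',c,388,266,.1),('pot',c,418.5,243.5,.042),('beaker t',c,375,152,.07),('beaker s',s,427,272,0),('pot s',s,342,334,.042),('red s',s,281,271,.105)): print(n,onz(cc,u,v,z))
E
python3 m2.py
```

```text
top ((0.5451075434684753, -0.39827874302864075), (0.08333690464496613, 0.08358906954526901), 126) [ 0.54531022 -0.3981885 ]
top ((0.5149827599525452, -0.29245203733444214), (0.08230459690093994, 0.08479244261980057), 119) [ 0.51556931 -0.29276923]
scene ((0.5434271097183228, -0.39897292852401733), (0.0838308110833168, 0.08393590152263641), 120) [ 0.54266604 -0.40072292]
scene ((0.5138697028160095, -0.2928469479084015), (0.0828254222869873, 0.08540715277194977), 114) [ 0.51331104 -0.29410668]
cap [ 0.5147652  -0.29412727  0.135     ] [ 0.51227915 -0.29697129  0.135     ]
red [ 0.37574699 -0.31104938  0.1       ]
pot [ 0.42742667 -0.40013601  0.042     ]
beaker t [ 0.64802644 -0.28439145  0.07      ]
beaker s [ 0.64989958 -0.28793013  0.        ]
pot s [ 0.42359529 -0.40292593  0.042     ]
red s [ 0.37098448 -0.31856839  0.105     ]
```

play_rows(increments=[{"tx": 0.2,"ty": 0.12,"claw": -1},{"tx": 0.4,"ty": 0.24,"claw": -1},{"tx": 0.6,"ty": 0.36,"claw": -1},{"tx": 0.8,"ty": 0.48,"claw": -1},{"tx": 1.0,"ty": 0.6,"claw": -1}])

```text
invalid input
```

play_rows(increments=[{"tx": 0.2,"ty": 0.12,"claw": -1},{"tx": 0.4,"ty": 0.24,"claw": -1},{"tx": 0.6,"ty": 0.36,"wz": -0.1,"claw": -1},{"tx": 0.8,"ty": 0.48,"wz": -0.2,"claw": -1},{"tx": 1.0,"ty": 0.6,"wz": -0.25,"claw": -1}])

```text
invalid input
```

play_rows(increments=[{"tx": 0.2,"ty": 0.12,"claw": -1},{"tx": 0.4,"ty": 0.24,"claw": -1},{"tx": 0.6,"ty": 0.36,"claw": -1},{"tx": 0.8,"ty": 0.48,"claw": -1},{"tx": 0.95,"ty": 0.6,"claw": -1},{"tx": 1.0,"ty": 0.65,"claw": -1},{"tx": 1.0,"ty": 0.65,"claw": -1},{"tx": 1.0,"ty": 0.65,"claw": -1},{"tx": 1.0,"ty": 0.65,"claw": -1}])

```text
invalid input
```

Run:
```python
from h import *
s=env.read_state(); print(s['clock'],s['ee_pos'],s['ee_rot'],s['ft_force'],s['joint_positions'])
for n in('wrist','top'): snap(n,n+'1.png')
```

```text
0.15 [ 0.20717173 -0.48221307  0.40377779] [-3.13975558e+00 -2.14052537e-04  4.05764530e-01] [ 0.89458931 -0.54404372 -0.14007656] [-1.29282409e+00  4.85760379e-02  9.79370504e-02  1.62200671e+00
 -2.18186343e-05  1.44300386e+00]
```

View pics/wrist1.png

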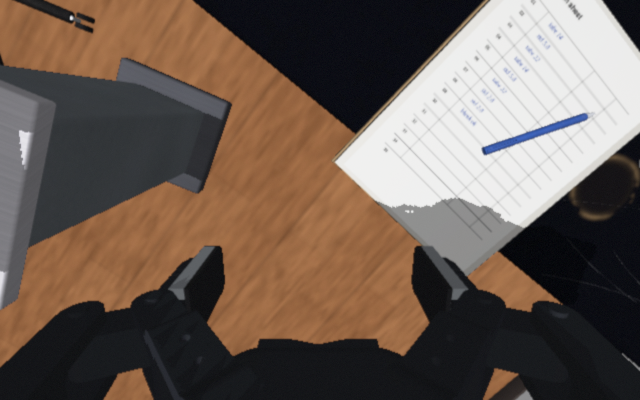

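The picture is unchanged: the arm hasn't moved, since rows apparently need all seven keys.

play_rows(increments=[{"tx": 0.2,"ty": 0.12,"tz": 0,"wx": 0,"wy": 0,"wz": 0,"claw": -1},{"tx": 0.4,"ty": 0.24,"tz": 0,"wx": 0,"wy": 0,"wz": 0,"claw": -1},{"tx": 0.6,"ty": 0.36,"tz": 0,"wx": 0,"wy": 0,"wz": 0,"claw": -1},{"tx": 0.8,"ty": 0.48,"tz": 0,"wx": 0,"wy": 0,"wz": 0,"claw": -1},{"tx": 1.0,"ty": 0.6,"tz": 0,"wx": 0,"wy": 0,"wz": 0,"claw": -1}])

```text
clock: 0.67
ee_pos: [0.308, -0.4217, 0.4045]
ee_rot: [-3.141, 0.0, 0.405]
ft_force: [0.7, -0.2, -0.6]
opening: 0.0856
```

play_rows(increments=[{"tx": 0.2,"ty": 0.12,"tz": 0,"wx": 0,"wy": 0,"wz": 0,"claw": -1},{"tx": 0.4,"ty": 0.24,"tz": 0,"wx": 0,"wy": 0,"wz": -0.05,"claw": -1},{"tx": 0.6,"ty": 0.36,"tz": 0,"wx": 0,"wy": 0,"wz": -0.1,"claw": -1},{"tx": 0.8,"ty": 0.48,"tz": 0,"wx": 0,"wy": 0,"wz": -0.2,"claw": -1},{"tx": 1.0,"ty": 0.6,"tz": 0,"wx": 0,"wy": 0,"wz": -0.25,"claw": -1}])

```text
clock: 1.08
ee_pos: [0.4081, -0.3616, 0.4045]
ee_rot: [-3.141, 0.0, 0.273]
ft_force: [0.0, -0.3, -0.1]
opening: 0.0846
```

play_rows(increments=[{"tx": 0.2,"ty": 0.12,"tz": 0,"wx": 0,"wy": 0,"wz": 0,"claw": -1},{"tx": 0.4,"ty": 0.24,"tz": 0,"wx": 0,"wy": 0,"wz": 0,"claw": -1},{"tx": 0.6,"ty": 0.36,"tz": 0,"wx": 0,"wy": 0,"wz": 0,"claw": -1},{"tx": 0.8,"ty": 0.5,"tz": 0,"wx": 0,"wy": 0,"wz": 0,"claw": -1},{"tx": 1.0,"ty": 0.62,"tz": 0,"wx": 0,"wy": 0,"wz": 0,"claw": -1},{"tx": 1.0,"ty": 0.65,"tz": 0,"wx": 0,"wy": 0,"wz": 0,"claw": -1},{"tx": 1.0,"ty": 0.65,"tz": 0,"wx": 0,"wy": 0,"wz": 0,"claw": -1},{"tx": 1.0,"ty": 0.65,"tz": 0,"wx": 0,"wy": 0,"wz": 0,"claw": -1}])

```text
clock: 1.75
ee_pos: [0.507, -0.2974, 0.4045]
ee_rot: [-3.141, 0.001, 0.275]
ft_force: [-0.5, -0.8, -0.3]
opening: 0.0856
```

Run:
```python
from h import *
s=env.read_state(); print(s['clock'],s['ee_pos'],s['ee_rot'],s['ft_force'],s['joint_positions'])
for n in('wrist','top'): snap(n,n+'2.png')
```

```text
1.75 [ 0.507038   -0.29735386  0.40449094] [-3.14145343e+00  9.50107112e-04  2.75321163e-01] [-0.53256822 -0.76721097 -0.25614905] [-6.44297379e-01  2.15284841e-01  2.83021399e-01  1.63921950e+00
 -6.71300547e-04  2.22197441e+00]
```

View pics/wrist2.png

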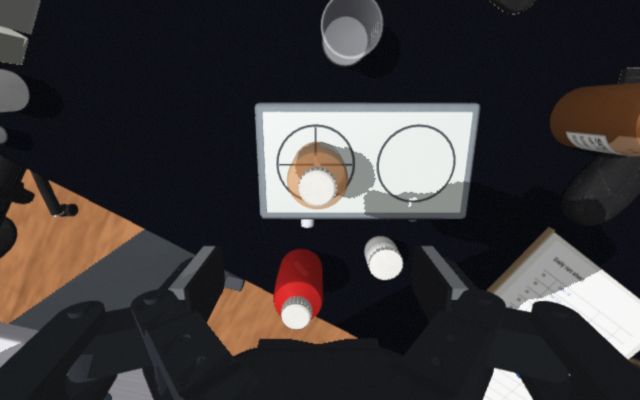

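Run:
```python
from h import *
c=dict(np.load('pics/wrist2.png.npz'))
print(onz(c,317,189,.135),onz(c,315.5,164.5,.03),onz(c,416,163,.03))
```

```text
[ 0.51381301 -0.29543852  0.135     ] [ 0.51401721 -0.29342255  0.03      ] [ 0.54574095 -0.39913954  0.03      ]
```

The wrist view shows the bottle cap at (317,189), the cross-hair at (315,164) and the plain ring at (416,163), all agreeing with the other cameras. The jaws are aligned with the stirrer.

play_rows(increments=[{"tx": 0.06,"ty": 0.02,"tz": 0,"wx": 0,"wy": 0,"wz": 0,"claw": -1},{"tx": 0.06,"ty": 0.02,"tz": -0.15,"wx": 0,"wy": 0,"wz": 0,"claw": -1},{"tx": 0.06,"ty": 0.02,"tz": -0.3,"wx": 0,"wy": 0,"wz": 0,"claw": -1},{"tx": 0.06,"ty": 0.02,"tz": -0.45,"wx": 0,"wy": 0,"wz": 0,"claw": -1},{"tx": 0.06,"ty": 0.02,"tz": -0.6,"wx": 0,"wy": 0,"wz": 0,"claw": -1},{"tx": 0.06,"ty": 0.02,"tz": -0.7,"wx": 0,"wy": 0,"wz": 0,"claw": -1},{"tx": 0.06,"ty": 0.02,"tz": -0.7,"wx": 0,"wy": 0,"wz": 0,"claw": -1},{"tx": 0.06,"ty": 0.02,"tz": -0.7,"wx": 0,"wy": 0,"wz": 0,"claw": -1},{"tx": 0.06,"ty": 0.02,"tz": -0.7,"wx": 0,"wy": 0,"wz": 0,"claw": -1}])

```text
clock: 2.6
ee_pos: [0.5133, -0.2957, 0.3358]
ee_rot: [3.14, -0.001, 0.275]
ft_force: [0.2, -0.2, 0.4]
opening: 0.0857
```

Run:
```python
from h import *
snap('wrist','wrist3.png')
```

```text
(no output)
```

View pics/wrist3.png

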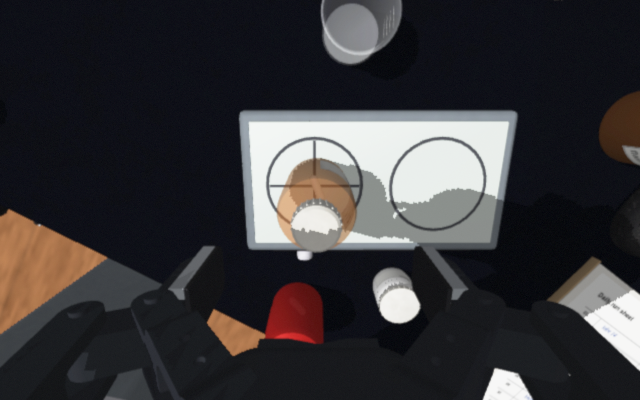

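The bottle (cap at (317,227)) is centred between the pads, so I lower on.

play_rows(increments=[{"tx": 0,"ty": 0,"tz": -0.12,"wx": 0,"wy": 0,"wz": 0,"claw": -1},{"tx": 0,"ty": 0,"tz": -0.24,"wx": 0,"wy": 0,"wz": 0,"claw": -1},{"tx": 0,"ty": 0,"tz": -0.36,"wx": 0,"wy": 0,"wz": 0,"claw": -1},{"tx": 0,"ty": 0,"tz": -0.48,"wx": 0,"wy": 0,"wz": 0,"claw": -1},{"tx": 0,"ty": 0,"tz": -0.6,"wx": 0,"wy": 0,"wz": 0,"claw": -1},{"tx": 0,"ty": 0,"tz": -0.72,"wx": 0,"wy": 0,"wz": 0,"claw": -1},{"tx": 0,"ty": 0,"tz": -0.84,"wx": 0,"wy": 0,"wz": 0,"claw": -1},{"tx": 0,"ty": 0,"tz": -0.92,"wx": 0,"wy": 0,"wz": 0,"claw": -1},{"tx": 0,"ty": 0,"tz": -0.92,"wx": 0,"wy": 0,"wz": 0,"claw": -1},{"tx": 0,"ty": 0,"tz": -0.92,"wx": 0,"wy": 0,"wz": 0,"claw": -1},{"tx": 0,"ty": 0,"tz": -0.92,"wx": 0,"wy": 0,"wz": 0,"claw": -1}])

```text
clock: 3.57
ee_pos: [0.5135, -0.2956, 0.2433]
ee_rot: [3.141, -0.001, 0.275]
ft_force: [-0.1, 0.0, 0.1]
opening: 0.0854
```

Run:
```python
from h import *
snap('scene','scene4.png');snap('wrist','wrist4.png')
```

```text
(no output)
```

View pics/scene4.png

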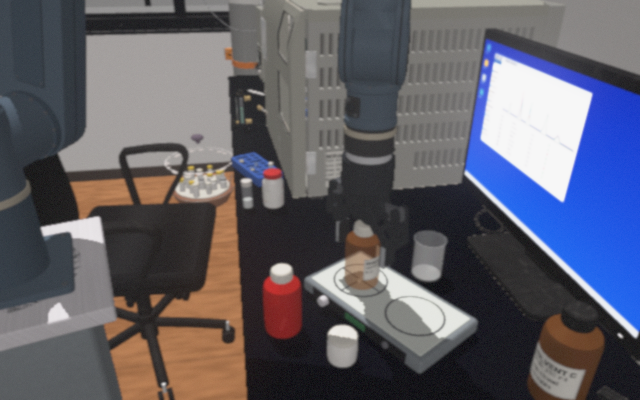

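View pics/wrist4.png

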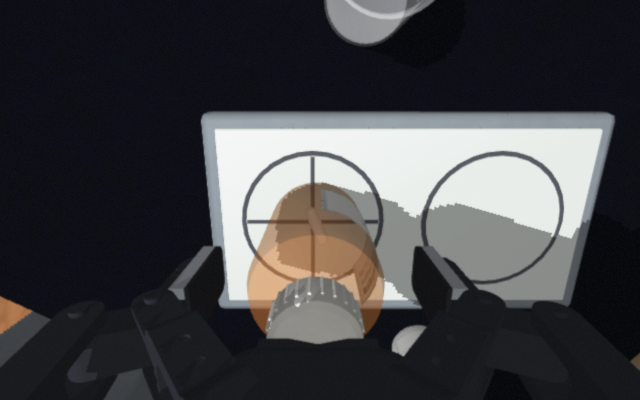

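The bottle sits between the pads, with the cap (315,310) under the palm. I lower 3 mm more and close.

play_rows(increments=[{"tx": 0,"ty": 0,"tz": -0.03,"wx": 0,"wy": 0,"wz": 0,"claw": -1},{"tx": 0,"ty": 0,"tz": -0.03,"wx": 0,"wy": 0,"wz": 0,"claw": -0.4},{"tx": 0,"ty": 0,"tz": -0.03,"wx": 0,"wy": 0,"wz": 0,"claw": -0.3},{"tx": 0,"ty": 0,"tz": -0.03,"wx": 0,"wy": 0,"wz": 0,"claw": -0.25},{"tx": 0,"ty": 0,"tz": -0.03,"wx": 0,"wy": 0,"wz": 0,"claw": -0.2},{"tx": 0,"ty": 0,"tz": -0.03,"wx": 0,"wy": 0,"wz": 0,"claw": -0.1},{"tx": 0,"ty": 0,"tz": -0.03,"wx": 0,"wy": 0,"wz": 0,"claw": 0.2},{"tx": 0,"ty": 0,"tz": -0.03,"wx": 0,"wy": 0,"wz": 0,"claw": 1},{"tx": 0,"ty": 0,"tz": -0.03,"wx": 0,"wy": 0,"wz": 0,"claw": 1},{"tx": 0,"ty": 0,"tz": -0.03,"wx": 0,"wy": 0,"wz": 0,"claw": 1},{"tx": 0,"ty": 0,"tz": -0.03,"wx": 0,"wy": 0,"wz": 0,"claw": 1},{"tx": 0,"ty": 0,"tz": -0.03,"wx": 0,"wy": 0,"wz": 0,"claw": 1}])

```text
clock: 4.67
ee_pos: [0.5133, -0.2954, 0.2402]
ee_rot: [3.141, -0.001, 0.275]
ft_force: [-0.4, 2.0, 5.4]
opening: 0.052
```

Run:
```python
from h import *
c=snap('scene','scene5.png'); print(env.read_state()['opening'])
cv2.imwrite('pics/z5.png',cv2.resize(c['color'][170:350,280:500,::-1],None,fx=3.3,fy=3.3,interpolation=cv2.INTER_CUBIC))
```

```text
0.05213671211990513
```

View pics/z5.png

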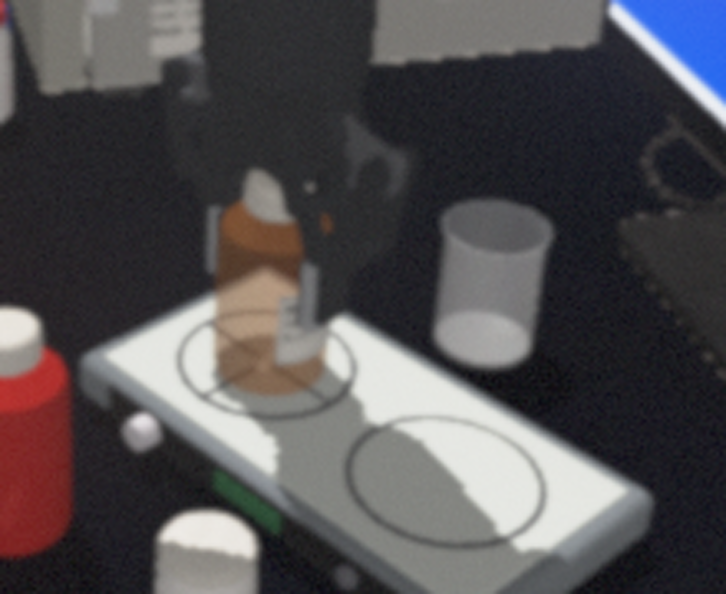

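The bottle is gripped (opening 52 mm) and still standing on the cross-hair ring. Now the slide.

play_rows(increments=[{"tx": 0.01,"ty": -0.03,"tz": 0,"wx": 0,"wy": 0,"wz": 0,"claw": 1},{"tx": 0.03,"ty": -0.08,"tz": 0,"wx": 0,"wy": 0,"wz": 0,"claw": 1},{"tx": 0.04,"ty": -0.13,"tz": 0,"wx": 0,"wy": 0,"wz": 0,"claw": 1},{"tx": 0.055,"ty": -0.18,"tz": 0,"wx": 0,"wy": 0,"wz": 0,"claw": 1},{"tx": 0.07,"ty": -0.23,"tz": 0,"wx": 0,"wy": 0,"wz": 0,"claw": 1},{"tx": 0.085,"ty": -0.28,"tz": 0,"wx": 0,"wy": 0,"wz": 0,"claw": 1},{"tx": 0.1,"ty": -0.33,"tz": 0,"wx": 0,"wy": 0,"wz": 0,"claw": 1},{"tx": 0.115,"ty": -0.38,"tz": 0,"wx": 0,"wy": 0,"wz": 0,"claw": 1},{"tx": 0.13,"ty": -0.43,"tz": 0,"wx": 0,"wy": 0,"wz": 0,"claw": 1},{"tx": 0.145,"ty": -0.48,"tz": 0,"wx": 0,"wy": 0,"wz": 0,"claw": 1},{"tx": 0.155,"ty": -0.51,"tz": 0,"wx": 0,"wy": 0,"wz": 0,"claw": 1}])

```text
clock: 5.63
ee_pos: [0.5288, -0.3461, 0.2402]
ee_rot: [-3.14, -0.001, 0.275]
ft_force: [-1.0, 3.7, 6.4]
opening: 0.0519
```

play_rows(increments=[{"tx": 0.01,"ty": -0.04,"tz": 0,"wx": 0,"wy": 0,"wz": 0,"claw": 1},{"tx": 0.025,"ty": -0.09,"tz": 0,"wx": 0,"wy": 0,"wz": 0,"claw": 1},{"tx": 0.04,"ty": -0.14,"tz": 0,"wx": 0,"wy": 0,"wz": 0,"claw": 1},{"tx": 0.055,"ty": -0.19,"tz": 0,"wx": 0,"wy": 0,"wz": 0,"claw": 1},{"tx": 0.07,"ty": -0.24,"tz": 0,"wx": 0,"wy": 0,"wz": 0,"claw": 1},{"tx": 0.085,"ty": -0.29,"tz": 0,"wx": 0,"wy": 0,"wz": 0,"claw": 1},{"tx": 0.1,"ty": -0.34,"tz": 0,"wx": 0,"wy": 0,"wz": 0,"claw": 1},{"tx": 0.115,"ty": -0.39,"tz": 0,"wx": 0,"wy": 0,"wz": 0,"claw": 1},{"tx": 0.13,"ty": -0.44,"tz": 0,"wx": 0,"wy": 0,"wz": 0,"claw": 1},{"tx": 0.145,"ty": -0.49,"tz": 0,"wx": 0,"wy": 0,"wz": 0,"claw": 1},{"tx": 0.155,"ty": -0.52,"tz": 0,"wx": 0,"wy": 0,"wz": 0,"claw": 1},{"tx": 0.155,"ty": -0.52,"tz": 0,"wx": 0,"wy": 0,"wz": 0,"claw": 1}])

```text
clock: 6.63
ee_pos: [0.5444, -0.3985, 0.2403]
ee_rot: [-3.141, -0.001, 0.275]
ft_force: [-0.6, 1.2, 5.6]
opening: 0.0519
```

play_rows(increments=[{"tx": 0,"ty": 0,"tz": 0,"wx": 0,"wy": 0,"wz": 0,"claw": 1},{"tx": 0,"ty": 0,"tz": 0,"wx": 0,"wy": 0,"wz": 0,"claw": 1},{"tx": 0,"ty": 0,"tz": 0,"wx": 0,"wy": 0,"wz": 0,"claw": 1},{"tx": 0,"ty": 0,"tz": 0,"wx": 0,"wy": 0,"wz": 0,"claw": 1},{"tx": 0,"ty": 0,"tz": 0,"wx": 0,"wy": 0,"wz": 0,"claw": 1},{"tx": 0,"ty": 0,"tz": 0,"wx": 0,"wy": 0,"wz": 0,"claw": 1}])

```text
clock: 7.13
ee_pos: [0.5444, -0.3983, 0.2402]
ee_rot: [3.141, -0.001, 0.275]
ft_force: [-0.3, 1.4, 5.7]
opening: 0.0519
```

Run:
```python
from h import *
c=snap('scene','scene6.png'); print(env.read_state()['clock'])
cv2.imwrite('pics/z6.png',cv2.resize(c['color'][200:350,330:510,::-1],None,fx=4,fy=4,interpolation=cv2.INTER_CUBIC))
snap('wrist','wrist6.png')
```

```text
7.1833
```

View pics/z6.png

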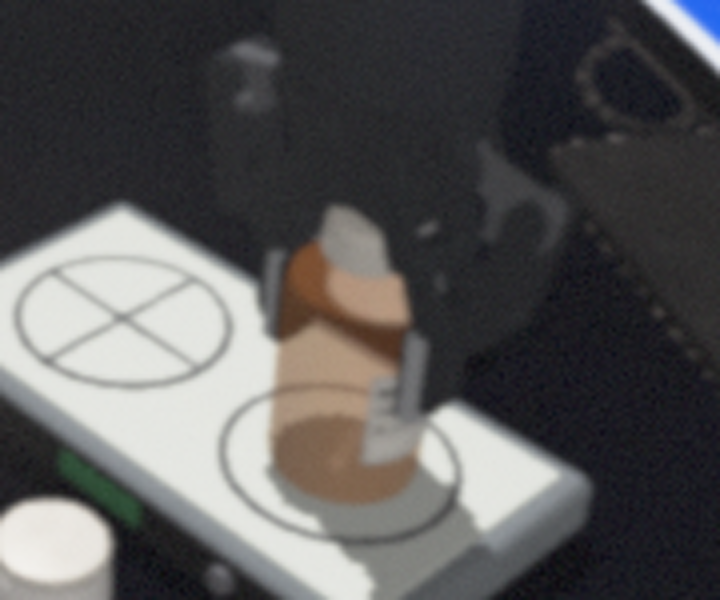

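View pics/wrist6.png

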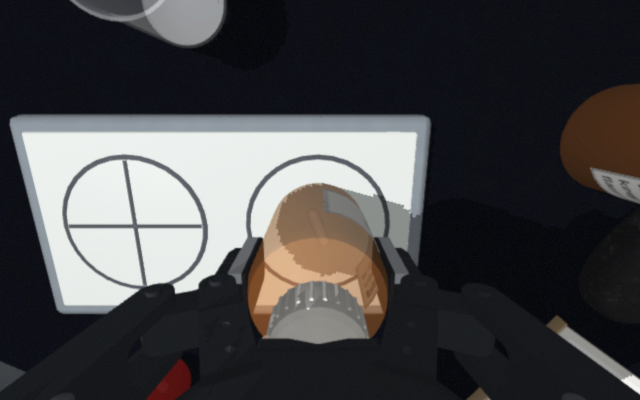

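The base (347,460 in the crop) stands well inside the plain ring (340,463), upright and at rest. Now the lift.

play_rows(increments=[{"tx": 0,"ty": 0,"tz": 0.02,"wx": 0,"wy": 0,"wz": 0,"claw": 1},{"tx": 0,"ty": 0,"tz": 0.06,"wx": 0,"wy": 0,"wz": 0,"claw": 1},{"tx": 0,"ty": 0,"tz": 0.11,"wx": 0,"wy": 0,"wz": 0,"claw": 1},{"tx": 0,"ty": 0,"tz": 0.17,"wx": 0,"wy": 0,"wz": 0,"claw": 1},{"tx": 0,"ty": 0,"tz": 0.23,"wx": 0,"wy": 0,"wz": 0,"claw": 1},{"tx": 0,"ty": 0,"tz": 0.29,"wx": 0,"wy": 0,"wz": 0,"claw": 1},{"tx": 0,"ty": 0,"tz": 0.35,"wx": 0,"wy": 0,"wz": 0,"claw": 1},{"tx": 0,"ty": 0,"tz": 0.41,"wx": 0,"wy": 0,"wz": 0,"claw": 1},{"tx": 0,"ty": 0,"tz": 0.46,"wx": 0,"wy": 0,"wz": 0,"claw": 1},{"tx": 0,"ty": 0,"tz": 0.5,"wx": 0,"wy": 0,"wz": 0,"claw": 1}])

```text
clock: 8.07
ee_pos: [0.5444, -0.3985, 0.2908]
ee_rot: [3.141, -0.001, 0.275]
ft_force: [-0.0, -0.2, -2.0]
opening: 0.052
```

play_rows(increments=[{"tx": 0,"ty": 0,"tz": 0.04,"wx": 0,"wy": 0,"wz": 0,"claw": 1},{"tx": 0,"ty": 0,"tz": 0.09,"wx": 0,"wy": 0,"wz": 0,"claw": 1},{"tx": 0,"ty": 0,"tz": 0.15,"wx": 0,"wy": 0,"wz": 0,"claw": 1},{"tx": 0,"ty": 0,"tz": 0.21,"wx": 0,"wy": 0,"wz": 0,"claw": 1},{"tx": 0,"ty": 0,"tz": 0.27,"wx": 0,"wy": 0,"wz": 0,"claw": 1},{"tx": 0,"ty": 0,"tz": 0.33,"wx": 0,"wy": 0,"wz": 0,"claw": 1},{"tx": 0,"ty": 0,"tz": 0.39,"wx": 0,"wy": 0,"wz": 0,"claw": 1},{"tx": 0,"ty": 0,"tz": 0.44,"wx": 0,"wy": 0,"wz": 0,"claw": 1},{"tx": 0,"ty": 0,"tz": 0.48,"wx": 0,"wy": 0,"wz": 0,"claw": 1},{"tx": 0,"ty": 0,"tz": 0.5,"wx": 0,"wy": 0,"wz": 0,"claw": 1},{"tx": 0,"ty": 0,"tz": 0.5,"wx": 0,"wy": 0,"wz": 0,"claw": 1}])

```text
clock: 8.98
ee_pos: [0.5444, -0.3985, 0.3405]
ee_rot: [3.141, -0.001, 0.275]
ft_force: [-0.3, 0.5, -2.7]
opening: 0.0524
```

Run:
```python
from h import *
c=snap('scene','scene7.png'); print(env.read_state()['clock'])
cv2.imwrite('pics/z7.png',cv2.resize(c['color'][130:350,300:520,::-1],None,fx=2.7,fy=2.7,interpolation=cv2.INTER_CUBIC))
```

```text
9.0333
```

View pics/z7.png

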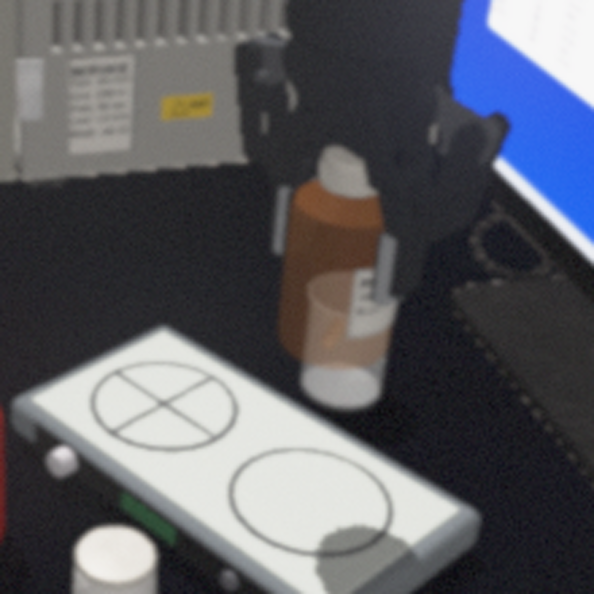

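Run:
```python
from h import *
c=dict(np.load('pics/scene7.png.npz'))
im=c['color'][:,:,::-1].copy()
for z0 in (.13,):
  for z,d in ((0,54),(.075,54),(.09,29),(.105,29)):
    p=[proj(c,[.5444+d/2000*np.cos(a),-.3985+d/2000*np.sin(a),z0+z]) for a in np.linspace(0,6.28,60)]
    for q in p: im[int(round(q[1])),int(round(q[0]))]=(0,255,0)
cv2.imwrite('pics/z8.png',cv2.resize(im[130:290,360:480],None,fx=4,fy=3.7,interpolation=cv2.INTER_NEAREST))
```

```text
(no output)
```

View pics/z8.png

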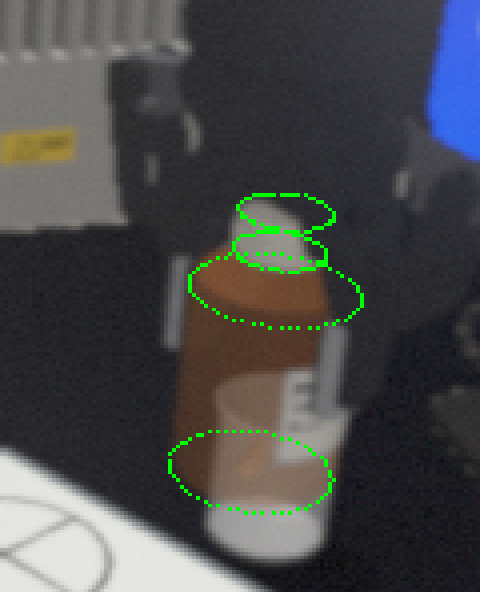

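The bottle fits an upright outline at 10 cm above the top, over the ring. Now hold for more than 3 s.

play_rows(increments=[{"tx": 0,"ty": 0,"tz": 0,"wx": 0,"wy": 0,"wz": 0,"claw": 1},{"tx": 0,"ty": 0,"tz": 0,"wx": 0,"wy": 0,"wz": 0,"claw": 1},{"tx": 0,"ty": 0,"tz": 0,"wx": 0,"wy": 0,"wz": 0,"claw": 1},{"tx": 0,"ty": 0,"tz": 0,"wx": 0,"wy": 0,"wz": 0,"claw": 1},{"tx": 0,"ty": 0,"tz": 0,"wx": 0,"wy": 0,"wz": 0,"claw": 1},{"tx": 0,"ty": 0,"tz": 0,"wx": 0,"wy": 0,"wz": 0,"claw": 1},{"tx": 0,"ty": 0,"tz": 0,"wx": 0,"wy": 0,"wz": 0,"claw": 1},{"tx": 0,"ty": 0,"tz": 0,"wx": 0,"wy": 0,"wz": 0,"claw": 1},{"tx": 0,"ty": 0,"tz": 0,"wx": 0,"wy": 0,"wz": 0,"claw": 1},{"tx": 0,"ty": 0,"tz": 0,"wx": 0,"wy": 0,"wz": 0,"claw": 1},{"tx": 0,"ty": 0,"tz": 0,"wx": 0,"wy": 0,"wz": 0,"claw": 1},{"tx": 0,"ty": 0,"tz": 0,"wx": 0,"wy": 0,"wz": 0,"claw": 1}])

```text
clock: 10.03
ee_pos: [0.5442, -0.3984, 0.3397]
ee_rot: [3.142, 0.0, 0.275]
ft_force: [0.2, -0.2, -3.6]
opening: 0.0521
```

play_rows(increments=[{"tx": 0,"ty": 0,"tz": 0,"wx": 0,"wy": 0,"wz": 0,"claw": 1},{"tx": 0,"ty": 0,"tz": 0,"wx": 0,"wy": 0,"wz": 0,"claw": 1},{"tx": 0,"ty": 0,"tz": 0,"wx": 0,"wy": 0,"wz": 0,"claw": 1},{"tx": 0,"ty": 0,"tz": 0,"wx": 0,"wy": 0,"wz": 0,"claw": 1},{"tx": 0,"ty": 0,"tz": 0,"wx": 0,"wy": 0,"wz": 0,"claw": 1},{"tx": 0,"ty": 0,"tz": 0,"wx": 0,"wy": 0,"wz": 0,"claw": 1},{"tx": 0,"ty": 0,"tz": 0,"wx": 0,"wy": 0,"wz": 0,"claw": 1},{"tx": 0,"ty": 0,"tz": 0,"wx": 0,"wy": 0,"wz": 0,"claw": 1},{"tx": 0,"ty": 0,"tz": 0,"wx": 0,"wy": 0,"wz": 0,"claw": 1},{"tx": 0,"ty": 0,"tz": 0,"wx": 0,"wy": 0,"wz": 0,"claw": 1},{"tx": 0,"ty": 0,"tz": 0,"wx": 0,"wy": 0,"wz": 0,"claw": 1},{"tx": 0,"ty": 0,"tz": 0,"wx": 0,"wy": 0,"wz": 0,"claw": 1}])

```text
clock: 11.03
ee_pos: [0.5442, -0.3984, 0.3397]
ee_rot: [3.142, 0.0, 0.275]
ft_force: [0.5, 0.1, -2.9]
opening: 0.0521
```

play_rows(increments=[{"tx": 0,"ty": 0,"tz": 0,"wx": 0,"wy": 0,"wz": 0,"claw": 1},{"tx": 0,"ty": 0,"tz": 0,"wx": 0,"wy": 0,"wz": 0,"claw": 1},{"tx": 0,"ty": 0,"tz": 0,"wx": 0,"wy": 0,"wz": 0,"claw": 1},{"tx": 0,"ty": 0,"tz": 0,"wx": 0,"wy": 0,"wz": 0,"claw": 1},{"tx": 0,"ty": 0,"tz": 0,"wx": 0,"wy": 0,"wz": 0,"claw": 1},{"tx": 0,"ty": 0,"tz": 0,"wx": 0,"wy": 0,"wz": 0,"claw": 1},{"tx": 0,"ty": 0,"tz": 0,"wx": 0,"wy": 0,"wz": 0,"claw": 1},{"tx": 0,"ty": 0,"tz": 0,"wx": 0,"wy": 0,"wz": 0,"claw": 1},{"tx": 0,"ty": 0,"tz": 0,"wx": 0,"wy": 0,"wz": 0,"claw": 1},{"tx": 0,"ty": 0,"tz": 0,"wx": 0,"wy": 0,"wz": 0,"claw": 1},{"tx": 0,"ty": 0,"tz": 0,"wx": 0,"wy": 0,"wz": 0,"claw": 1},{"tx": 0,"ty": 0,"tz": 0,"wx": 0,"wy": 0,"wz": 0,"claw": 1}])

```text
clock: 12.03
ee_pos: [0.5442, -0.3984, 0.3397]
ee_rot: [-3.142, 0.0, 0.275]
ft_force: [0.6, -0.3, -2.2]
opening: 0.0523
```

play_rows(increments=[{"tx": 0,"ty": 0,"tz": 0,"wx": 0,"wy": 0,"wz": 0,"claw": 1},{"tx": 0,"ty": 0,"tz": 0,"wx": 0,"wy": 0,"wz": 0,"claw": 1},{"tx": 0,"ty": 0,"tz": 0,"wx": 0,"wy": 0,"wz": 0,"claw": 1},{"tx": 0,"ty": 0,"tz": 0,"wx": 0,"wy": 0,"wz": 0,"claw": 1},{"tx": 0,"ty": 0,"tz": 0,"wx": 0,"wy": 0,"wz": 0,"claw": 1},{"tx": 0,"ty": 0,"tz": 0,"wx": 0,"wy": 0,"wz": 0,"claw": 1}])

```text
clock: 12.53
ee_pos: [0.5442, -0.3984, 0.3397]
ee_rot: [-3.142, -0.0, 0.275]
ft_force: [0.5, 0.1, -3.0]
opening: 0.0521
```

Run:
```python
from h import *
a=np.load('pics/scene7.png.npz')['color'].astype(int); b=snap('scene','scene9.png')['color'].astype(int)
d=cv2.GaussianBlur(np.abs(a-b).max(2).astype(np.uint8),(5,5),0); print('max change',d.max(),'px>25',(d>25).sum())
s=env.read_state();print(s['clock'],s['ee_pos'],s['ft_force'],s['opening'])
```

```text
max change 47 px>25 77
12.5833 [ 0.54423541 -0.39833861  0.33970467] [ 0.45864006  0.69188564 -3.52770335] 0.051891466456715184
```

View pics/scene9.png

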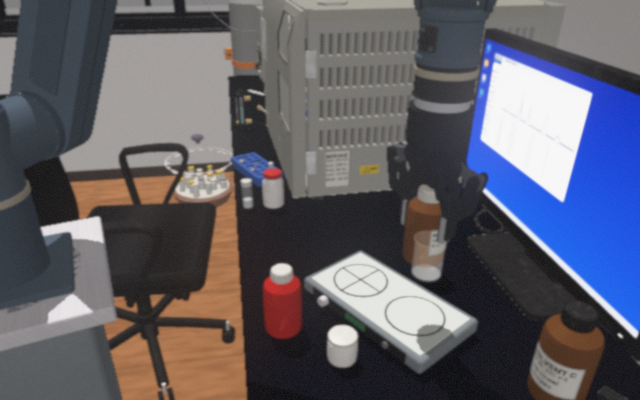

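The bottle at (425,235) is held upright and steady, and the bystanders are where they were. I hand in.

```bash
python3 -c "
from bench import env
print(env.sign_off())"
```

```text
the job is handed in; nothing more can be done
None
```

I gripped the bottle on the cross-hair and slid it 108 mm along the top, upright, into the plain ring. It rested there for over 0.5 s. I then lifted it straight up 10 cm, held it about 3.5 s and handed in at about 12.6 s, still holding it; no verdict was reported.

**Last checks:**
- **Position:** the ring's centre from three camera views agreed to about 2 mm. The tool ended within about 1 mm of it.
- **Level and height:** partway through the hold, the bottle in the picture matched an upright outline with its base 10 cm above the top.
- **Steadiness:** the tool pose did not change during the last 2.5 s of the hold. The wrist carried about 3 N, the bottle's weight, and the opening stayed at 52 mm. Two scene pictures 3.5 s apart showed only a small change (77 pixels), which I put down to the arm settling by under 1 mm.
- **Bystanders:** in the last scene picture they look to be where they started, judged by eye and not re-measured.

**What went wrong:** my first three move calls were refused because each row needs all seven numbers. The arm did not move, and nothing else failed or disagreed.

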